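Post the copper coupon into the slotted return box

TASK

Take the copper-coloured coupon out of the tilted white drying rack, tip it upright, turn it edge-on to the slot in the yellow lid of the return box, and post it through the slot so that it drops inside and lies wholly under the lid. Leave the other two coupons in the rack.

Things in the scene. Friction and masses are not known exactly. Their poses are not given: they have to be found in the camera images.
- copper_coupon: Copper-coloured metal plate, 8 mm thick (x) x 44 wide (y) x 80 long (z), 0.2 kg, origin at its centre. Stands on a short edge in a pocket of the rack, leaning 25 deg: z points up and back to the robot, x away from it. Its upper 36 mm are free on all sides to pinch across the 8 mm, fingers pointing along -z; it pulls out along +z. Its top edge is 104 mm above the worktop.
- aluminium_coupon: Pale silver plate, same size, axes and lean, in another pocket of the same fixed white rack; must stay there. The three pockets lie side by side along y, 75 mm apart. The rack's 5 mm back plate supports the robot-side face up to 44 mm from the plate's lower edge; front lip 12 mm, fins beside each plate 22 mm high. Play in a pocket: 7 mm in thickness, 8 mm in width.
- dark_coupon: Dark grey steel plate, same size, axes and lean, in the remaining pocket of the same rack; must stay there. Which plate is in which pocket varies.
- return_box: Fixed white box with fixed yellow lid, 126 x 136 mm (x, y), 104 mm high; origin at the centre of its underside, z up. The lid's one slot, at its centre, is 24 mm wide (box x) and 64 mm long (box y), through the 6 mm lid. Inside, 112 x 122 mm and empty; the floor is 94 mm under the lid, so the coupon fits under the lid in any attitude. A copper-coloured plate marks its -x side.
There are look-alikes about, which are no part of the job. Leave any purple look-alike of the return_box alone. Of the things that look like the copper_coupon, the smaller one is meant.

How it is judged:
By the outcome, as a careful person would: the job done as asked, in the order asked, and still so for the second after the job is handed in, with the robot touching nothing.
It also fails if it takes over 35 s, if anything falls off the work surface, if the arm or the gripper's body presses on something with over 40 N, if the wrist force passes 120 N, or if a joint passes its speed limit or range.

ROBOT

A 6-joint arm with a two-finger parallel gripper is mounted at the origin on the work surface; the furniture and walls round the work are solid. World frame = base frame: x ahead of the robot, y to its left, z up, the work surface at z = 0. Lengths are in m, angles in rad, forces in N, time in s.
With the tool pointing down it reaches from about 0.35 to 1 m from the base axis. Payload 7.1 kg.
Tool frame: the origin (TCP) lies midway between the tips of the shut fingers; the grasp point (between the pads) lies 19 mm behind it; z points along the fingers, x is the direction in which the jaws open and shut, and the axes are right-handed (so a half turn about z gives the same grasp; the last joint's range is limited). The gripper opens to 85 mm and grips with 20 to 120 N. Pads are 22 mm wide; open, the fingers measure 114 mm over their backs; the gripper's body (76 mm by 85 mm) begins 54 mm behind the grasp point. The pads swing forward as they close: fully open they stand 13 mm farther back than shut.
Start: joints at [-1.324, 0.423, 1.63, -0, 1.089, -0.019], TCP at [0.164, -0.603, 0.231] pointing down, gripper open.
Joint ranges: [-3, 3], [-0.9, 2.11], [0.09, 2.58], [-1.31, 4.45], [0.11, 2.69], [-2.54, 2.54]. Speed limits (rad/s): [2.39, 2.39, 3.01, 3.14, 3.14, 3.14].

INTERFACE

Orientations are given as a unit quaternion [w, x, y, z].
In Python, from cell import bot, optics gives the robot as it stands.
- The arm moves only by the shell command python3 -m crank 'ROWS' [FORCE]. ROWS is JSON, a list of rows, each an object of numbers: "claw": the opening, from 0 (shut) to 1 (fully open); "x", "y", "z": the shift along the tool's x, y, z in m; "ax", "ay", "az": the turn, a rotation vector about the tool's x, y, z in rad. A call has 1 to 8 rows; each row is the pose to reach, as a shift and turn from the pose commanded when the call began, along the tool's axes at that moment; what a row does not reach only later rows make up. A row lasts 1/12 s, in which the tool goes at most 41.7 mm and 7.16 degrees, less where a joint would pass 70% of its speed; a pose out of reach is approached as far as the arm can. A call with a gripper value outside its range is refused whole. The fingers move at their own pace and stop on an object; FORCE is the grip in N (left out, the last holds). Time passes only in rows, so rows that repeat a pose let the fingers close. It gives the time, the measured TCP pose, the force and the opening at its end, in the units of the state.
- bot.sense(): the state, without advancing time (a new reading comes with each control period).
- optics.read_camera(name): name is "scene" or "side" or "wrist"; returns the picture (420x560x3 uint8, red, green, blue); there is no depth.
- optics.camera_model(name): a dict with "mtx" (3x3 intrinsics, pixels), "R" (3x3) and "t" (3): a world point X has camera coordinates R X + t. Camera axes: x right, y down, z forward; pixel columns grow to the right and rows downward; lengths in m; the calibration is good to about 2 mm. A picture is of the moment at which its call begins: read the wrist's pose just before it. camera_model takes no time and is no camera call; for the wrist camera it gives the pose at the moment of the call.
- bot.sign_off(): hands the job in, once; it reports no verdict.
The state is a dict: "time_s": time; "joint_pos": joint angles; "joint_velocities": joint speeds; "joint_efforts": joint torques, N m; "tcp_pos": TCP position; "tool_rot": TCP orientation; "ft_force": force on the tool from outside, world axes, zero at the start; "wrist_torque": the same for the moment, N m; "grip_width": finger opening in m.
Only numpy, scipy, OpenCV 4.12 (cv2) and the standard library are available. Lean on these libraries where they do the work, as an engineer would, in place of code of your own. Each camera call takes 0.05 s, during which the arm holds its last target.

## Working session

There is one attempt and no reset: what is moved stays moved. The work goes in short steps, Python scripts to look and compute and a shell command to move; the robot and the scene stay as the last step left them, time stands still between calls to the robot, and variables do not carry over. Pictures are saved under pics/ and viewed, and the job is handed in when it is done.

```bash
ls; mkdir -p pics; python3 - <<'E'
from cell import bot, optics
import cv2
print(bot.sense())
for n in ("scene","side","wrist"):
    m=optics.camera_model(n); print(n,m)
    im=optics.read_camera(n); cv2.imwrite(f"pics/{n}0.png",im[:,:,::-1])
E
```

```text
pics
{'time_s': 0.0, 'joint_pos': array([-1.32399299e+00,  4.23832857e-01,  1.63072607e+00,  5.29700500e-05,
        1.08863890e+00, -1.89939154e-02]), 'joint_velocities': array([ 0.001456  ,  0.00246728,  0.00016131,  0.00123957, -0.0014418 ,
        0.00171259]), 'joint_efforts': array([-6.34236130e-06, -5.57390749e+01, -2.81740612e+01, -1.45372719e-04,
        7.34825910e-03, -2.02092508e-05]), 'tcp_pos': array([ 0.16407488, -0.60247952,  0.23053653]), 'tool_rot': array([-5.17695261e-04,  7.94560903e-01, -6.07183932e-01, -6.13743945e-04]), 'ft_force': array([-0.03196136, -0.51553728,  0.37580623]), 'wrist_torque': array([-0.02662806,  0.00442195,  0.03072894]), 'grip_width': 0.08498908481830089}
scene {'mtx': array([[422.93094737,   0.        , 282.84132051],
       [  0.        , 422.93094737, 211.03869406],
       [  0.        ,   0.        ,   1.        ]]), 'R': array([[-0.58113572, -0.8138012 , -0.00297995],
       [-0.58109232,  0.41751625, -0.69857848],
       [ 0.56974818, -0.40423728, -0.71552724]]), 't': array([0.24882453, 0.30707763, 0.76450106])}
side {'mtx': array([[405.91258235,   0.        , 283.01374592],
       [  0.        , 405.91258235, 211.4604652 ],
       [  0.        ,   0.        ,   1.        ]]), 'R': array([[-0.29997658, -0.95394529,  0.00155875],
       [-0.6761852 ,  0.21147929, -0.70572664],
       [ 0.67289496, -0.21275547, -0.70848252]]), 't': array([0.13072535, 0.32122452, 0.96366805])}
wrist {'mtx': array([[358.65266991,   0.        , 278.99799213],
       [  0.        , 358.65266991, 218.03240935],
       [  0.        ,   0.        ,   1.        ]]), 'R': array([[ 0.26448606, -0.96438781, -0.00180735],
       [-0.91550781, -0.25166879,  0.31386028],
       [-0.30313789, -0.08135703, -0.94946746]]), 't': array([-0.62371728, -0.0418658 ,  0.38054852])}
```

View pics/scene0.png

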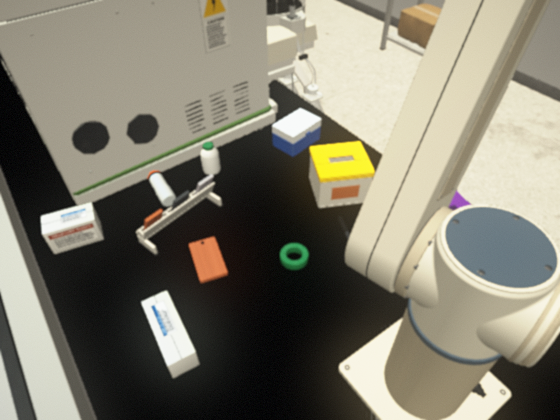

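View pics/side0.png

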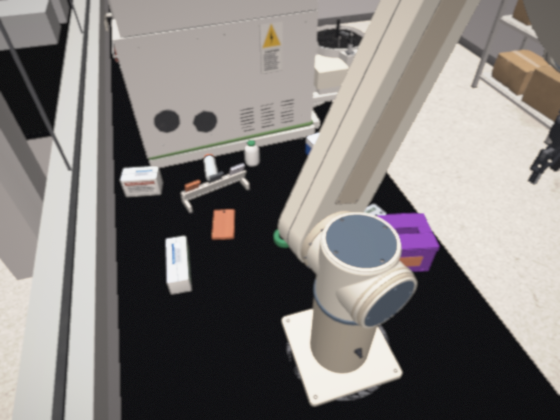

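View pics/wrist0.png

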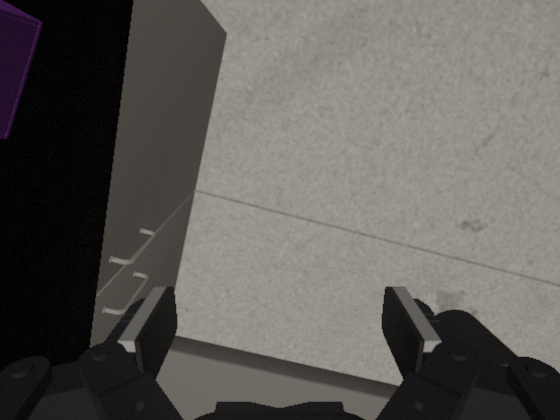

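Scene picture: candidates for the copper coupon are the small plate in the rack at (152,216), the larger orange plate with a hole lying on the table at (208,258), and the copper mark on the box at (345,192). By description it is the small one in the rack. The return box with the yellow lid is at (341,165) and the purple look-alike at (460,200). I'll check with close crops.

```bash
python3 - <<'E'
import cv2, numpy as np
a=cv2.imread("pics/scene0.png"); b=cv2.imread("pics/side0.png")
c1=cv2.resize(a[160:260,120:240],None,fx=4.5,fy=4.5,interpolation=cv2.INTER_CUBIC)
cv2.imwrite("pics/c1.png",c1)
c2=cv2.resize(b[140:220,165:265],None,fx=6,fy=6,interpolation=cv2.INTER_CUBIC)
cv2.imwrite("pics/c2.png",c2)
c3=cv2.resize(a[130:215,295:385],None,fx=6,fy=6,interpolation=cv2.INTER_CUBIC)
cv2.imwrite("pics/c3.png",c3)
E
```

```text
(no output)
```

View pics/c1.png

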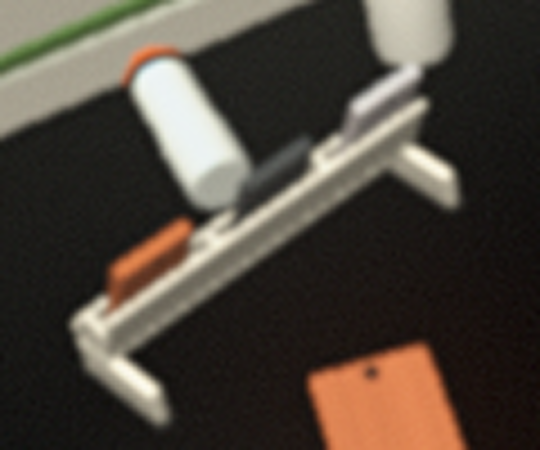

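View pics/c2.png

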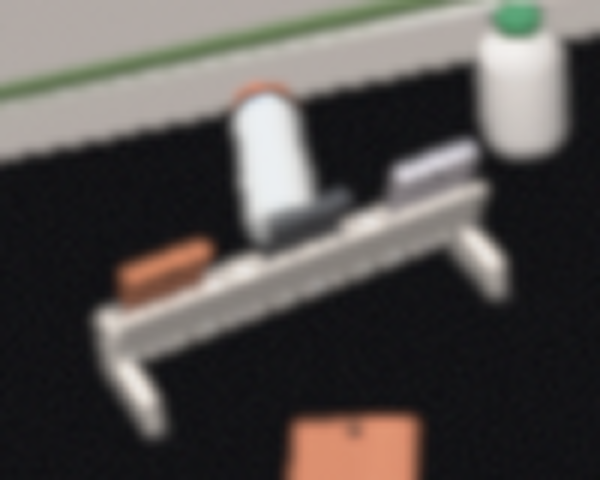

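View pics/c3.png

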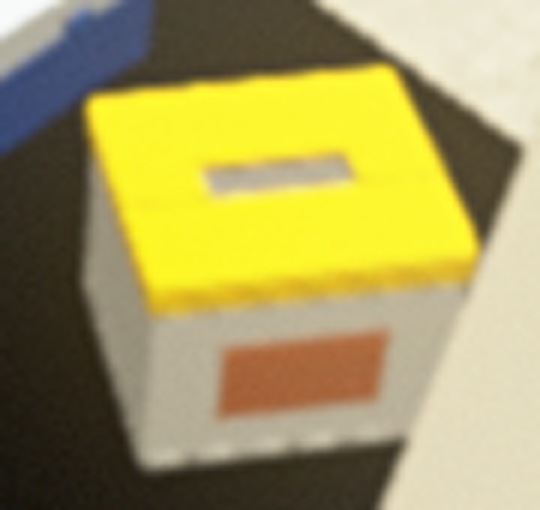

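Crops confirm: the small plain copper plate is in the left rack pocket (scene ~(152,216)). The loose orange plate has a hole and is bigger. The dark plate sits in the middle pocket, silver on the right. Now to measure.

```bash
cat > h.py <<'E'
import numpy as np, cv2
from cell import bot, optics
from scipy.spatial.transform import Rotation as Ro
def ray(m,p):
    d=np.linalg.inv(m["mtx"])@np.array([p[0],p[1],1.]); R,t=np.array(m["R"]),np.array(m["t"])
    return -R.T@t, R.T@d
def onz(m,p,z):
    c,d=ray(m,p); return c+d*(z-c[2])/d[2]
def proj(m,X):
    q=m["mtx"]@(m["R"]@np.asarray(X)+m["t"]); return q[:2]/q[2]
def tri(ms,ps):
    A=np.zeros((3,3));b=np.zeros(3)
    for m,p in zip(ms,ps):
        c,d=ray(m,p); d=d/np.linalg.norm(d); P=np.eye(3)-np.outer(d,d); A+=P;b+=P@c
    return np.linalg.solve(A,b)
def tool():
    s=bot.sense(); q=s["tool_rot"]; return s["tcp_pos"],Ro.from_quat([q[1],q[2],q[3],q[0]]).as_matrix()
def rel(Rd,pd):
    p,R=tool(); Rd=np.array(Rd)
    return R.T@(np.array(pd)-p), Ro.from_matrix(R.T@Rd).as_rotvec()
E
python3 - <<'E'
from h import *
S=optics.camera_model("scene"); D=optics.camera_model("side")
for n,ps in(("L",[(144.9,220),(185,184.7)]),("R",[(162.2,209.3),(200.3,180)])):
    print(n,tri([S,D],ps),onz(S,ps[0],.104),onz(D,ps[1],.104))
im=cv2.imread("pics/scene0.png"); h=cv2.cvtColor(im,cv2.COLOR_BGR2HSV)
m=cv2.inRange(h,(22,150,190),(35,255,255)); m[:130]=0;m[215:]=0
c=max(cv2.findContours(m,0,2)[0],key=cv2.contourArea)
hull=cv2.convexHull(c); ap=cv2.approxPolyDP(hull,3,True)[:,0]; print(ap)
f=lambda u,v:(295+u/6,130+v/6)
cs=[f(88,98),f(392,66),f(478,248),f(152,292)]
P=[onz(S,p,.104) for p in cs]; print(np.round(P,4))
print("centre",np.mean(P,0), "sides",[np.linalg.norm(P[i]-P[i-1]) for i in range(4)])
s=[f(205,168),f(345,152),f(355,178),f(212,195)]
Q=[onz(S,p,.104) for p in s];print(np.round(Q,4),np.mean(Q,0))
E
```

```text
L [0.55138837 0.26707052 0.11617285] [0.56165099 0.26602399 0.104     ] [0.56830915 0.26623196 0.104     ]
R [0.57640407 0.22015362 0.10082873] [0.56988725 0.22257746 0.104     ] [0.57611156 0.21900841 0.104     ]
[[361 143]
 [373 167]
 [372 176]
 [320 181]
 [310 146]]
[[ 0.5598 -0.1786  0.104 ]
 [ 0.5009 -0.2992  0.104 ]
 [ 0.3915 -0.2441  0.104 ]
 [ 0.4467 -0.1219  0.104 ]]
centre [ 0.47472539 -0.21096173  0.104     ] sides [np.float64(0.12643481425045666), np.float64(0.13416520310778873), np.float64(0.12250638255754531), np.float64(0.13413081734145998)]
[[ 0.4941 -0.1885  0.104 ]
 [ 0.4683 -0.2425  0.104 ]
 [ 0.4531 -0.2343  0.104 ]
 [ 0.4789 -0.1795  0.104 ]] [ 0.47360629 -0.21121634  0.104     ]
```

```bash
cat >> h.py <<'E'
def down(yaw):
    c,s=np.cos(yaw),np.sin(yaw); return np.array([[c,s,0],[s,-c,0],[0,0,-1.]])
E
python3 - <<'E'
from h import *
W=optics.camera_model("wrist"); p,R=tool()
C=-W["R"].T@W["t"]; off=R.T@(C-p); ax=R.T@W["R"][2]; print("cam in tool",off,ax)
for nm,T,yaw,zt in(("box",[.474,-.211,.104],np.radians(-26),.32),("rack",[.567,.244,.09],np.radians(10.7),.30)):
    Rd=down(yaw); a=Rd@ax; o=Rd@off
    cz=zt+o[2]; Cc=np.array(T)-a*(T[2]-cz)/a[2]*1
    pd=Cc-o; 
    print(nm,pd,*rel(Rd,pd))
E
```

```text
cam in tool [-0.00047477 -0.0808261  -0.14271579] [1.75651908e-04 3.13868367e-01 9.49466491e-01]
box [ 0.49091813 -0.17724435  0.32      ] [-0.32472741 -0.42708837 -0.08890495] [-4.98926409e-04  1.09620028e-03 -8.51213030e-01]
rack [0.56076066 0.27922641 0.3       ] [-0.7467986  -0.61438349 -0.06841147] [-8.72883918e-04  9.41894622e-04 -1.49174878e+00]
```

```bash
python3 -m crank '[{"x":-0.325,"y":-0.427,"z":-0.089,"az":-0.851},{"x":-0.325,"y":-0.427,"z":-0.089,"az":-0.851},{"x":-0.325,"y":-0.427,"z":-0.089,"az":-0.851},{"x":-0.325,"y":-0.427,"z":-0.089,"az":-0.851},{"x":-0.325,"y":-0.427,"z":-0.089,"az":-0.851},{"x":-0.325,"y":-0.427,"z":-0.089,"az":-0.851},{"x":-0.325,"y":-0.427,"z":-0.089,"az":-0.851},{"x":-0.325,"y":-0.427,"z":-0.089,"az":-0.851}]'; python3 -c "
from h import *
print(rel(down(np.radians(-26)),[.491,-.177,.32]))"
```

```text
(array([-0.32494167, -0.42723156, -0.0889047 ]), array([-4.98926409e-04,  1.09620028e-03, -8.51213030e-01]))schema error: expected keys claw, x, y, z, ax, ay, az
```

```bash
python3 -m crank '[{"claw":1,"x":-0.325,"y":-0.427,"z":-0.089,"ax":0,"ay":0,"az":-0.851},{"claw":1,"x":-0.325,"y":-0.427,"z":-0.089,"ax":0,"ay":0,"az":-0.851},{"claw":1,"x":-0.325,"y":-0.427,"z":-0.089,"ax":0,"ay":0,"az":-0.851},{"claw":1,"x":-0.325,"y":-0.427,"z":-0.089,"ax":0,"ay":0,"az":-0.851},{"claw":1,"x":-0.325,"y":-0.427,"z":-0.089,"ax":0,"ay":0,"az":-0.851},{"claw":1,"x":-0.325,"y":-0.427,"z":-0.089,"ax":0,"ay":0,"az":-0.851},{"claw":1,"x":-0.325,"y":-0.427,"z":-0.089,"ax":0,"ay":0,"az":-0.851},{"claw":1,"x":-0.325,"y":-0.427,"z":-0.089,"ax":0,"ay":0,"az":-0.851}]'; python3 -c "
from h import *
print(rel(down(np.radians(-26)),[.491,-.177,.32]))"
```

```text
time_s: 0.82
tcp_pos: [0.365, -0.3403, 0.2861]
tool_rot: [-0.0, 0.975, -0.223, -0.0]
ft_force: [0.7, -0.0, 0.7]
grip_width: 0.0854
(array([ 0.04265799, -0.20176722, -0.03387416]), array([-6.24443854e-05,  7.79568465e-05,  4.97442804e-03]))
```

```bash
python3 -m crank '[{"claw":1,"x":0.043,"y":-0.202,"z":-0.034,"ax":0,"ay":0,"az":0},{"claw":1,"x":0.043,"y":-0.202,"z":-0.034,"ax":0,"ay":0,"az":0},{"claw":1,"x":0.043,"y":-0.202,"z":-0.034,"ax":0,"ay":0,"az":0},{"claw":1,"x":0.043,"y":-0.202,"z":-0.034,"ax":0,"ay":0,"az":0},{"claw":1,"x":0.043,"y":-0.202,"z":-0.034,"ax":0,"ay":0,"az":0},{"claw":1,"x":0.043,"y":-0.202,"z":-0.034,"ax":0,"ay":0,"az":0},{"claw":1,"x":0.043,"y":-0.202,"z":-0.034,"ax":0,"ay":0,"az":0},{"claw":1,"x":0.043,"y":-0.202,"z":-0.034,"ax":0,"ay":0,"az":0}]'; python3 - <<'E'
from h import *
m=optics.camera_model("wrist"); im=optics.read_camera("wrist")[:,:,::-1]; cv2.imwrite("pics/box1.png",im)
np.savez("box1.npz",**m)
h=cv2.cvtColor(im,cv2.COLOR_BGR2HSV)
y=cv2.inRange(h,(20,120,100),(38,255,255))
c=max(cv2.findContours(y,0,2)[0],key=cv2.contourArea)
q=cv2.minAreaRect(c);print(q,cv2.contourArea(c))
mask=np.zeros_like(y);cv2.drawContours(mask,[c],-1,255,-1)
hole=cv2.bitwise_and(mask,cv2.bitwise_not(y))
for k in cv2.findContours(hole,0,2)[0]:
    if cv2.contourArea(k)>200: print("hole",cv2.minAreaRect(k),[np.round(onz(m,p,.104),4) for p in cv2.boxPoints(cv2.minAreaRect(k))])
p=[onz(m,x,.104) for x in cv2.boxPoints(q)];print(np.round(p,4),np.mean(p,0))
E
```

```text
time_s: 1.48
tcp_pos: [0.4912, -0.1793, 0.3194]
tool_rot: [0.0, 0.974, -0.224, -0.001]
ft_force: [0.1, -0.6, -0.4]
grip_width: 0.085
((283.5, 210.5), (125.0, 125.0), 90.0) 14625.5
hole ((283.0, 214.0), (54.0, 22.0), 90.0) [array([ 0.4828, -0.1795,  0.104 ]), array([ 0.5031, -0.1893,  0.104 ]), array([ 0.4779, -0.2431,  0.104 ]), array([ 0.4566, -0.2328,  0.104 ])]
[[ 0.4549 -0.1221  0.104 ]
 [ 0.566  -0.176   0.104 ]
 [ 0.5135 -0.3028  0.104 ]
 [ 0.3889 -0.2425  0.104 ]] [ 0.48082277 -0.21082726  0.104     ]
```

View pics/box1.png

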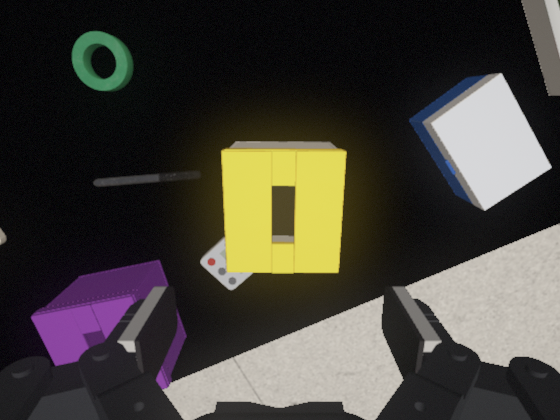

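Wrist picture: yellow lid corners near (222,150),(346,150),(340,272),(227,272), with the slot at columns 272–295 and rows 186–242. The purple box is at lower left. Now the rack.

```bash
python3 - <<'E'
from h import *
m=dict(np.load("box1.npz"))
P=np.array([onz(m,p,.104) for p in [(222,150),(346,150),(340,272.5),(227,272.5)]]);print(P.round(4),P.mean(0),[np.linalg.norm(P[i]-P[i-1]) for i in range(4)])
print(rel(down(np.radians(10.7)),[.561,.279,.30]))
E
```

```text
[[ 0.4548 -0.1243  0.104 ]
 [ 0.5653 -0.1778  0.104 ]
 [ 0.5078 -0.2993  0.104 ]
 [ 0.3951 -0.2448  0.104 ]] [ 0.48075617 -0.21154153  0.104     ] [np.float64(0.13447455734770303), np.float64(0.12270758414758978), np.float64(0.13442726864385504), np.float64(0.1251291616254478)]
(array([-0.13823717, -0.44312608,  0.01929372]), array([ 5.43763329e-05,  1.30872881e-03, -6.41030293e-01]))
```

```bash
python3 -m crank '[{"claw":1,"x":-0.138,"y":-0.443,"z":0.019,"ax":0,"ay":0,"az":-0.641},{"claw":1,"x":-0.138,"y":-0.443,"z":0.019,"ax":0,"ay":0,"az":-0.641},{"claw":1,"x":-0.138,"y":-0.443,"z":0.019,"ax":0,"ay":0,"az":-0.641},{"claw":1,"x":-0.138,"y":-0.443,"z":0.019,"ax":0,"ay":0,"az":-0.641},{"claw":1,"x":-0.138,"y":-0.443,"z":0.019,"ax":0,"ay":0,"az":-0.641},{"claw":1,"x":-0.138,"y":-0.443,"z":0.019,"ax":0,"ay":0,"az":-0.641},{"claw":1,"x":-0.138,"y":-0.443,"z":0.019,"ax":0,"ay":0,"az":-0.641},{"claw":1,"x":-0.138,"y":-0.443,"z":0.019,"ax":0,"ay":0,"az":-0.641}]'; python3 -c "
from h import *
print(rel(down(np.radians(10.7)),[.561,.279,.30]))"
```

```text
time_s: 2.2
tcp_pos: [0.5419, 0.1498, 0.3059]
tool_rot: [0.0, 0.996, 0.092, -0.0]
ft_force: [0.2, -0.2, -0.9]
grip_width: 0.0855
(array([ 0.04244705, -0.12354332,  0.00585038]), array([ 0.00030588,  0.00053166, -0.00247345]))
```

```bash
python3 -m crank '[{"claw":1,"x":0.042,"y":-0.124,"z":0.006,"ax":0,"ay":0,"az":0},{"claw":1,"x":0.042,"y":-0.124,"z":0.006,"ax":0,"ay":0,"az":0},{"claw":1,"x":0.042,"y":-0.124,"z":0.006,"ax":0,"ay":0,"az":0},{"claw":1,"x":0.042,"y":-0.124,"z":0.006,"ax":0,"ay":0,"az":0},{"claw":1,"x":0.042,"y":-0.124,"z":0.006,"ax":0,"ay":0,"az":0},{"claw":1,"x":0.042,"y":-0.124,"z":0.006,"ax":0,"ay":0,"az":0}]'; python3 - <<'E'
from h import *
m=optics.camera_model("wrist"); im=optics.read_camera("wrist")[:,:,::-1]; cv2.imwrite("pics/rack1.png",im)
np.savez("rack1.npz",**m)
print(m["mtx"][0,0], tool())
E
```

```text
time_s: 2.7
tcp_pos: [0.5602, 0.2778, 0.2995]
tool_rot: [0.001, 0.996, 0.093, -0.001]
ft_force: [1.0, -0.6, -0.0]
grip_width: 0.0857
358.652669909218 (array([0.56023732, 0.27728633, 0.29975714]), array([[ 9.82902603e-01,  1.84123026e-01, -1.08854954e-03],
       [ 1.84121891e-01, -9.82902841e-01, -1.06555215e-03],
       [-1.26613112e-03,  8.46908185e-04, -9.99998840e-01]]))
```

View pics/rack1.png

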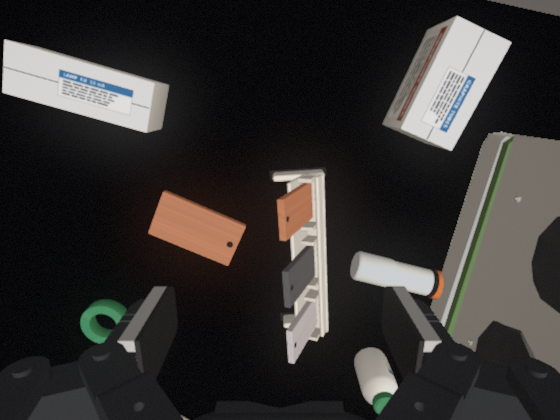

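```bash
python3 - <<'E'
import cv2
a=cv2.imread("pics/rack1.png")
cv2.imwrite("pics/c4.png",cv2.resize(a[160:260,260:350],None,fx=6,fy=6,interpolation=cv2.INTER_CUBIC))
E
```

```text
(no output)
```

View pics/c4.png

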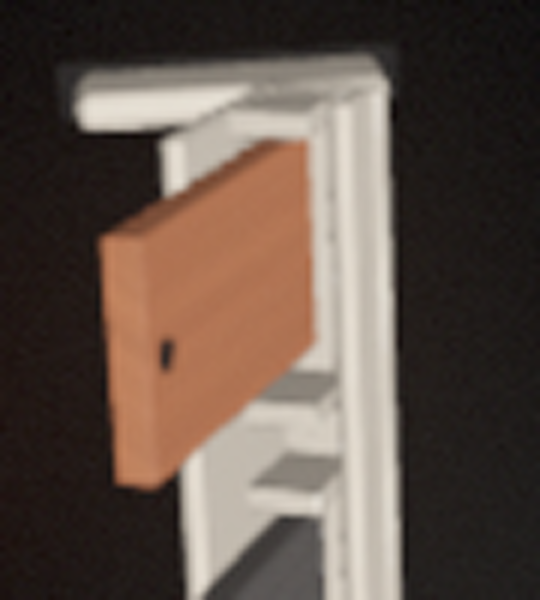

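Rack crop: the copper plate's top end face runs from (285,199)–(286,241) on the far edge and (277,200)–(279.5,241) on the near edge. It has 36 mm clear, and the dark plate is the neighbour below.

```bash
python3 - <<'E'
from h import *
m=dict(np.load("rack1.npz"))
F=[onz(m,p,.104) for p in [(285,198.7),(286.3,241.3)]]; N=[onz(m,p,.1006) for p in [(277,200),(279.5,240.8)]]
print(F,N,np.linalg.norm(F[0]-F[1]),np.linalg.norm(N[0]-N[1]),np.linalg.norm(F[0]-N[0]),np.linalg.norm(F[1]-N[1]))
for a,b in(F,N): d=a-b;print("yaw",np.degrees(np.arctan2(-d[0],d[1])))
# rack long edge right side, whole picture: from (326,172) to (327,335)
print(np.mean(F+N,0))
S=optics.camera_model("scene");D=optics.camera_model("side")
for X in F+N: print(proj(S,X),proj(D,X))
# rack yaw by back-plate/coupon edges: silver top
a=cv2.imread("pics/rack1.png"); cv2.imwrite("pics/c5.png",cv2.resize(a[240:370,260:350],None,fx=4.6,fy=4.6,interpolation=cv2.INTER_CUBIC))
E
```

```text
[array([0.56801591, 0.26819011, 0.104     ]), array([0.57790731, 0.22451452, 0.104     ])] [array([0.56074311, 0.26450832, 0.1006    ]), array([0.57128201, 0.22241006, 0.1006    ])] 0.044781660114296094 0.043397374063880945 0.008832277436643438 0.007738429853269809
yaw 12.760762258176667
yaw 14.054605352679996
[0.56948708 0.24490575 0.1023    ]
[142.76759442 218.66739195] [184.35587815 184.89104844]
[159.85119489 207.55284099] [198.39301342 179.9845134 ]
[146.11297205 221.03566871] [186.12043864 187.04104284]
[162.32565892 209.98734096] [199.59996555 182.06779635]
```

View pics/c5.png

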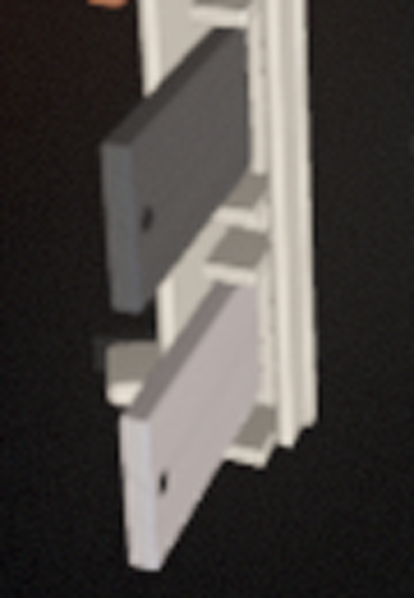

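```bash
python3 - <<'E'
from h import *
m=dict(np.load("rack1.npz"))
L=[onz(m,p,.104) for p in [(285,198.7),(286.3,241.3),(289.3,271.5),(290.9,307.4),(292,330.2),(294.8,363.5)]]
L=np.array(L)[:,:2];print(L.round(4))
c=(L[::2]+L[1::2])/2;print(c.round(4),np.linalg.norm(np.diff(c,axis=0),axis=1))
k=np.polyfit(L[:,1],L[:,0],1);print("yaw",np.degrees(np.arctan(-k[0])),L[:,0]-np.polyval(k,L[:,1]))
E
```

```text
[[0.568  0.2682]
 [0.5779 0.2245]
 [0.5875 0.1918]
 [0.5977 0.1498]
 [0.6046 0.1216]
 [0.6167 0.0782]]
[[0.573  0.2464]
 [0.5926 0.1708]
 [0.6106 0.0999]] [0.07805834 0.07313699]
yaw 14.373288295022668 [ 0.00050564 -0.00079525  0.00045461 -0.00015383 -0.00046791  0.00045674]
```

```bash
cat >> h.py <<'E'
def coupR(yaw,lean=np.radians(25)):
    xr=np.array([np.cos(yaw),np.sin(yaw),0]); u=np.array([0,0,1.])
    zc=np.cos(lean)*u-np.sin(lean)*xr; xc=np.cos(lean)*xr+np.sin(lean)*u
    return np.stack([xc,np.cross(-zc,xc),-zc],1)
E
python3 - <<'E'
from h import *
R=coupR(np.radians(14.3)); top=np.array([.5695,.2455,.1023]); g=top+R[:,2]*.028
print("grasp",g,"pre",g-R[:,2]*.09,rel(R,g-R[:,2]*.09))
E
```

```text
grasp [0.58096666 0.24842282 0.07692338] pre [0.54410953 0.23902805 0.15849108] (array([-0.02271738,  0.03451504,  0.14132421]), array([ 0.01484424,  0.43747346, -0.06320497]))
```

```bash
python3 -m crank '[{"claw":1,"x":-0.023,"y":0.035,"z":0.05,"ax":0.015,"ay":0.437,"az":-0.063},{"claw":1,"x":-0.023,"y":0.035,"z":0.07,"ax":0.015,"ay":0.437,"az":-0.063},{"claw":1,"x":-0.023,"y":0.035,"z":0.1,"ax":0.015,"ay":0.437,"az":-0.063},{"claw":1,"x":-0.023,"y":0.035,"z":0.141,"ax":0.015,"ay":0.437,"az":-0.063},{"claw":1,"x":-0.023,"y":0.035,"z":0.141,"ax":0.015,"ay":0.437,"az":-0.063},{"claw":1,"x":-0.023,"y":0.035,"z":0.141,"ax":0.015,"ay":0.437,"az":-0.063},{"claw":1,"x":-0.023,"y":0.035,"z":0.141,"ax":0.015,"ay":0.437,"az":-0.063},{"claw":1,"x":-0.023,"y":0.035,"z":0.141,"ax":0.015,"ay":0.437,"az":-0.063}]'; python3 - <<'E'
from h import *
m=optics.camera_model("wrist"); im=optics.read_camera("wrist")[:,:,::-1]; cv2.imwrite("pics/rack2.png",im)
np.savez("rack2.npz",**m)
print(tool())
E
```

```text
time_s: 3.42
tcp_pos: [0.5462, 0.2402, 0.1613]
tool_rot: [-0.027, 0.969, 0.121, 0.216]
ft_force: [-0.1, 0.6, 0.6]
grip_width: 0.0855
(array([0.54687397, 0.24089247, 0.16190746]), array([[ 0.87681243,  0.24687628,  0.41261612],
       [ 0.22279373, -0.96904609,  0.10636081],
       [ 0.426102  , -0.0013302 , -0.90467415]]))
```

View pics/rack2.png

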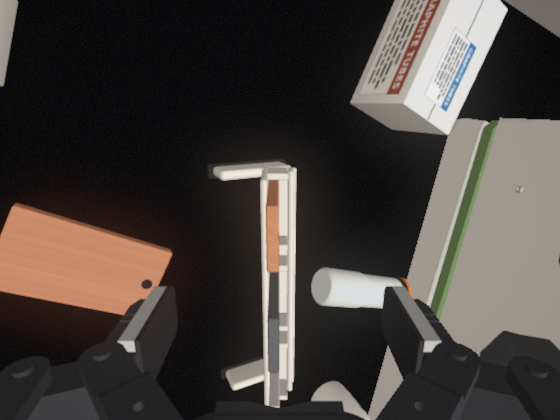

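```bash
python3 - <<'E'
import cv2
a=cv2.imread("pics/rack2.png")
cv2.imwrite("pics/c6.png",cv2.resize(a[165:285,240:320],None,fx=5,fy=5,interpolation=cv2.INTER_CUBIC))
E
```

```text
(no output)
```

View pics/c6.png

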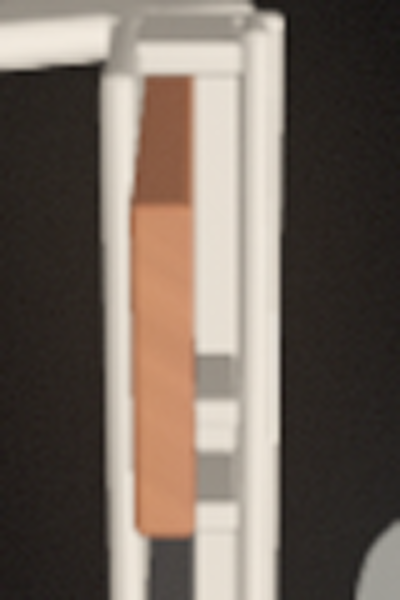

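The picture looks straight along the coupon. The copper end face is at (266.8,205.6)–(278.6,272.4), vertical in the image, so the yaw and lean match.

```bash
python3 - <<'E'
from h import *
m=dict(np.load("rack2.npz")); p,R=tool()
n=R[:,2]; top=np.array([.5695,.2455,.1023])
px=[(266.8,205.6),(278.6,206),(278.6,272.4),(267.4,272.4)]
for dz in(-.004,0,.004):
    X=[]
    for q in px:
        c,d=ray(m,q); X.append(c+d*(n@(top+[0,0,dz]-c))/(n@d))
    X=np.array(X); T=(X-p)@R; print(dz,T.round(4).tolist(),"c",X.mean(0).round(4),"ctool",T.mean(0).round(4),np.linalg.norm(X[1]-X[2]),np.linalg.norm(X[0]-X[1]))
print(Ro.from_matrix(R.T@coupR(np.radians(14.3))).as_rotvec())
E
```

```text
-0.004 [[-0.0083, -0.0195, 0.0674], [-0.0011, -0.0192, 0.0674], [-0.001, 0.0256, 0.0674], [-0.0083, 0.0256, 0.0674]] c [0.5714 0.244  0.099 ] ctool [-0.0047  0.0031  0.0674] 0.04484247198769165 0.007190209808383705
0 [[-0.0081, -0.0205, 0.0638], [-0.0011, -0.0203, 0.0638], [-0.001, 0.0238, 0.0638], [-0.0082, 0.0238, 0.0638]] c [0.5696 0.245  0.1023] ctool [-0.0046  0.0017  0.0638] 0.04406884557199677 0.00706616365312976
0.004 [[-0.008, -0.0216, 0.0601], [-0.0011, -0.0214, 0.0601], [-0.001, 0.0219, 0.0601], [-0.008, 0.022, 0.0601]] c [0.5678 0.2461 0.1056] ctool [-0.0045  0.0002  0.0601] 0.04329521915630187 0.0069421174978758025
[-0.00115084 -0.00384784 -0.00067897]
```

```bash
python3 -m crank '[{"claw":1,"x":0,"y":0,"z":0,"ax":0,"ay":0,"az":0},{"claw":1,"x":0,"y":0,"z":0,"ax":0,"ay":0,"az":0}]'; python3 - <<'E'
from h import *
R=coupR(np.radians(14.3)); top=np.array([.5696,.245,.1023]); g=top+R[:,2]*.028
print(tool()[0],rel(R,g))
E
```

```text
time_s: 3.63
tcp_pos: [0.546, 0.2412, 0.1612]
tool_rot: [-0.028, 0.968, 0.122, 0.216]
ft_force: [0.2, 0.4, -0.3]
grip_width: 0.0853
[0.54599462 0.24122827 0.16123114] (array([-0.00367558,  0.00233082,  0.09145338]), array([-0.00170918, -0.00376841,  0.00032637]))
```

```bash
python3 -m crank '[{"claw":1,"x":-0.004,"y":0.002,"z":0.03,"ax":0,"ay":-0.004,"az":0},{"claw":1,"x":-0.004,"y":0.002,"z":0.055,"ax":0,"ay":-0.004,"az":0},{"claw":1,"x":-0.004,"y":0.002,"z":0.075,"ax":0,"ay":-0.004,"az":0},{"claw":1,"x":-0.004,"y":0.002,"z":0.0915,"ax":0,"ay":-0.004,"az":0},{"claw":1,"x":-0.004,"y":0.002,"z":0.0915,"ax":0,"ay":-0.004,"az":0}]' 40; python3 - <<'E'
from h import *
im=optics.read_camera("wrist")[:,:,::-1]; cv2.imwrite("pics/rack3.png",im)
print(tool()[0])
E
```

```text
time_s: 4.05
tcp_pos: [0.5793, 0.2476, 0.0727]
tool_rot: [-0.027, 0.969, 0.122, 0.212]
ft_force: [0.7, 0.3, -0.4]
grip_width: 0.0855
[0.57895946 0.24760743 0.07386018]
```

View pics/rack3.png

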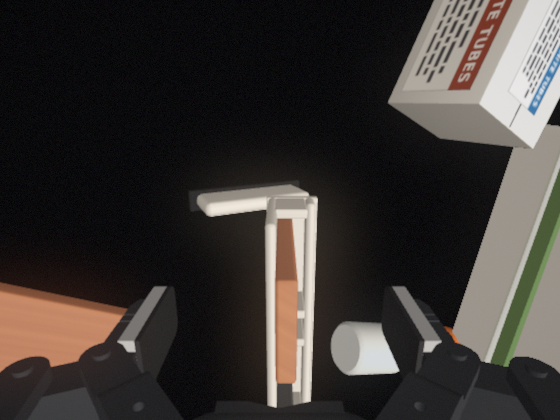

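```bash
python3 -m crank '[{"claw":1,"x":0.003,"y":0,"z":-0.002,"ax":0,"ay":0.005,"az":0},{"claw":0.5,"x":0.003,"y":0,"z":-0.002,"ax":0,"ay":0.005,"az":0},{"claw":0.2,"x":0.003,"y":0,"z":-0.002,"ax":0,"ay":0.005,"az":0},{"claw":0,"x":0.003,"y":0,"z":-0.002,"ax":0,"ay":0.005,"az":0},{"claw":0,"x":0.003,"y":0,"z":-0.002,"ax":0,"ay":0.005,"az":0},{"claw":0,"x":0.003,"y":0,"z":-0.002,"ax":0,"ay":0.005,"az":0},{"claw":0,"x":0.003,"y":0,"z":-0.002,"ax":0,"ay":0.005,"az":0},{"claw":0,"x":0.003,"y":0,"z":-0.002,"ax":0,"ay":0.005,"az":0}]' 40
```

```text
time_s: 4.77
tcp_pos: [0.5802, 0.248, 0.0778]
tool_rot: [-0.028, 0.968, 0.122, 0.215]
ft_force: [-3.3, -0.5, 3.7]
grip_width: 0.0078
```

```bash
python3 -m crank '[{"claw":0,"x":0,"y":0,"z":0,"ax":0,"ay":0,"az":0},{"claw":0,"x":0,"y":0,"z":0,"ax":0,"ay":0,"az":0},{"claw":0,"x":0,"y":0,"z":0,"ax":0,"ay":0,"az":0}]' 60; python3 - <<'E'
from h import *
im=optics.read_camera("wrist")[:,:,::-1]; cv2.imwrite("pics/rack4.png",im)
E
```

```text
time_s: 5.02
tcp_pos: [0.5802, 0.248, 0.0779]
tool_rot: [-0.028, 0.968, 0.122, 0.215]
ft_force: [-3.9, -1.2, 5.5]
grip_width: 0.0073
```

View pics/rack4.png

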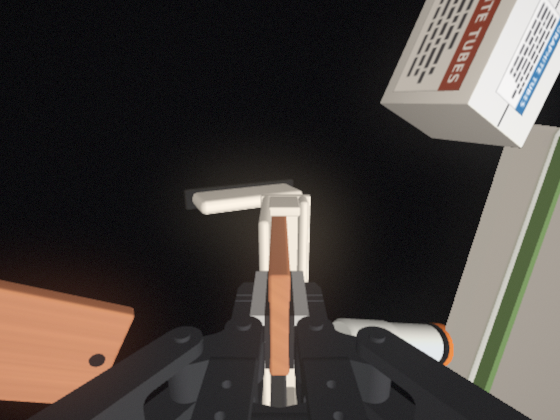

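The jaws hold the coupon at about (280,300). Pulling it out along its own length.

```bash
python3 -m crank '[{"claw":0,"x":0,"y":0,"z":-0.015,"ax":0,"ay":0,"az":0},{"claw":0,"x":0,"y":0,"z":-0.04,"ax":0,"ay":0,"az":0},{"claw":0,"x":0,"y":0,"z":-0.07,"ax":0,"ay":0,"az":0},{"claw":0,"x":0,"y":0,"z":-0.11,"ax":0,"ay":0,"az":0},{"claw":0,"x":0,"y":0,"z":-0.15,"ax":0,"ay":0,"az":0},{"claw":0,"x":0,"y":0,"z":-0.15,"ax":0,"ay":0,"az":0}]'; python3 - <<'E'
from h import *
for n in("wrist","scene"): cv2.imwrite(f"pics/{n}5.png",optics.read_camera(n)[:,:,::-1])
print(tool()[0],rel(down(np.radians(-25.9)),[.480,-.211,.24]))
a=cv2.imread("pics/scene5.png"); cv2.imwrite("pics/both5.png",np.hstack([cv2.resize(cv2.imread("pics/wrist5.png"),(400,300)),cv2.resize(a[120:270,60:260],(400,300))]))
E
```

```text
time_s: 5.57
tcp_pos: [0.5189, 0.2326, 0.2197]
tool_rot: [-0.029, 0.968, 0.122, 0.219]
ft_force: [0.9, 0.6, -1.9]
grip_width: 0.0068
[0.51890817 0.23228414 0.21509636] (array([-0.1228788 ,  0.41963876, -0.08624952]), array([-0.1564978 , -0.42196595,  0.69142685]))
```

View pics/both5.png

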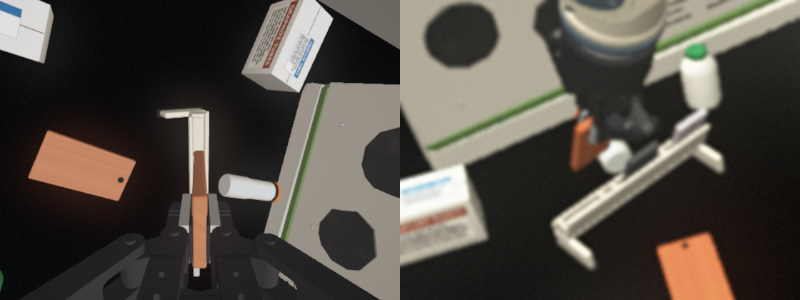

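Out of the rack. The grasp is aligned, and the dark and silver plates stayed in place. Tip upright first, then carry.

```bash
python3 - <<'E'
from h import *
print(rel(down(np.radians(14.3)),[.50,.225,.25]))
E
```

```text
(array([-0.00330188,  0.00229846, -0.04015789]), array([-0.00191403, -0.44095696,  0.00139973]))
```

```bash
python3 -m crank '[{"claw":0,"x":-0.003,"y":0.002,"z":-0.04,"ax":0,"ay":-0.441,"az":0},{"claw":0,"x":-0.003,"y":0.002,"z":-0.04,"ax":0,"ay":-0.441,"az":0},{"claw":0,"x":-0.003,"y":0.002,"z":-0.04,"ax":0,"ay":-0.441,"az":0},{"claw":0,"x":-0.003,"y":0.002,"z":-0.04,"ax":0,"ay":-0.441,"az":0},{"claw":0,"x":-0.003,"y":0.002,"z":-0.04,"ax":0,"ay":-0.441,"az":0},{"claw":0,"x":-0.003,"y":0.002,"z":-0.04,"ax":0,"ay":-0.441,"az":0}]'; python3 - <<'E'
from h import *
print(tool()[0],rel(down(np.radians(-25.9)),[.480,-.211,.235]))
E
```

```text
time_s: 6.17
tcp_pos: [0.5008, 0.2249, 0.2459]
tool_rot: [0.0, 0.992, 0.125, -0.002]
ft_force: [-0.2, -0.3, -2.7]
grip_width: 0.0069
[0.50076392 0.22494968 0.24587063] (array([-0.12808508,  0.41721126,  0.01141964]), array([0.00150577, 0.00412   , 0.70241997]))
```

```bash
python3 -m crank '[{"claw":0,"x":-0.006,"y":0.02,"z":0.006,"ax":0,"ay":0.004,"az":0.06},{"claw":0,"x":-0.018,"y":0.055,"z":0.006,"ax":0,"ay":0.004,"az":0.15},{"claw":0,"x":-0.03,"y":0.093,"z":0.006,"ax":0,"ay":0.004,"az":0.25},{"claw":0,"x":-0.041,"y":0.132,"z":0.006,"ax":0,"ay":0.004,"az":0.35},{"claw":0,"x":-0.053,"y":0.17,"z":0.006,"ax":0,"ay":0.004,"az":0.45},{"claw":0,"x":-0.064,"y":0.208,"z":0.006,"ax":0,"ay":0.004,"az":0.55},{"claw":0,"x":-0.076,"y":0.246,"z":0.006,"ax":0,"ay":0.004,"az":0.65},{"claw":0,"x":-0.087,"y":0.284,"z":0.006,"ax":0,"ay":0.004,"az":0.70}]'; python3 - <<'E'
from h import *
print(tool()[0],rel(down(np.radians(-25.9)),[.480,-.211,.235]))
E
```

```text
time_s: 6.83
tcp_pos: [0.4844, -0.073, 0.2409]
tool_rot: [0.0, 0.974, -0.225, 0.0]
ft_force: [0.8, 0.5, -2.6]
grip_width: 0.007
[ 0.4843526  -0.07295115  0.24091289] (array([0.05657857, 0.12599197, 0.00602348]), array([ 0.00053473, -0.00076471, -0.00157539]))
```

```bash
python3 -m crank '[{"claw":0,"x":0.018,"y":0.037,"z":0.003,"ax":0,"ay":0,"az":-0.002},{"claw":0,"x":0.034,"y":0.072,"z":0.006,"ax":0,"ay":0,"az":-0.002},{"claw":0,"x":0.046,"y":0.1,"z":0.006,"ax":0,"ay":0,"az":-0.002},{"claw":0,"x":0.053,"y":0.118,"z":0.006,"ax":0,"ay":0,"az":-0.002},{"claw":0,"x":0.0565,"y":0.126,"z":0.006,"ax":0,"ay":0,"az":-0.002},{"claw":0,"x":0.0565,"y":0.126,"z":0.006,"ax":0,"ay":0,"az":-0.002},{"claw":0,"x":0.0565,"y":0.126,"z":0.006,"ax":0,"ay":0,"az":-0.002},{"claw":0,"x":0.0565,"y":0.126,"z":0.006,"ax":0,"ay":0,"az":-0.002}]'; python3 - <<'E'
from h import *
print(tool()[0],rel(down(np.radians(-25.9)),[.480,-.211,.235]))
np.savez("box6.npz",**optics.camera_model("wrist"))
for n in("wrist","scene"): cv2.imwrite(f"pics/{n}6.png",optics.read_camera(n)[:,:,::-1])
a=cv2.imread("pics/scene6.png"); cv2.imwrite("pics/c7.png",cv2.resize(a[80:230,260:400],None,fx=4,fy=4,interpolation=cv2.INTER_CUBIC))
E
```

```text
time_s: 7.5
tcp_pos: [0.4823, -0.2081, 0.2359]
tool_rot: [-0.0, 0.975, -0.221, 0.0]
ft_force: [1.0, -0.1, -2.8]
grip_width: 0.0074
[ 0.48231846 -0.20812157  0.23586664] (array([-0.0008504 ,  0.00359724,  0.00086512]), array([-4.07357949e-04, -7.06326491e-05,  6.12492622e-03]))
```

View pics/wrist6.png

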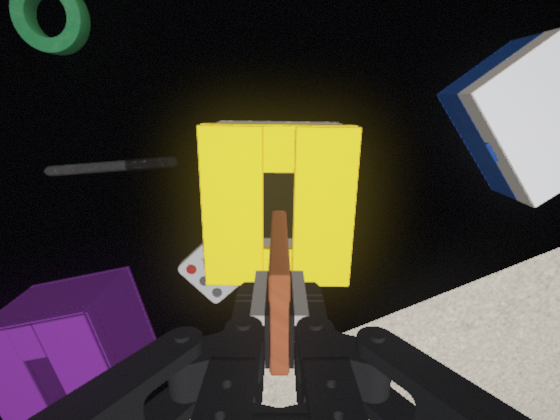

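View pics/c7.png

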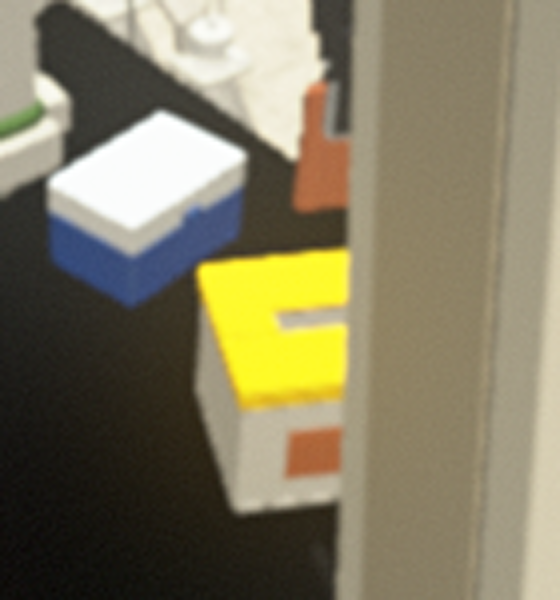

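```bash
python3 - <<'E'
from h import *
im=cv2.imread("pics/wrist6.png"); cv2.imwrite("pics/c8.png",cv2.resize(im[115:295,190:370],None,fx=3.3,fy=3.3,interpolation=cv2.INTER_CUBIC))
E
```

```text
(no output)
```

View pics/c8.png

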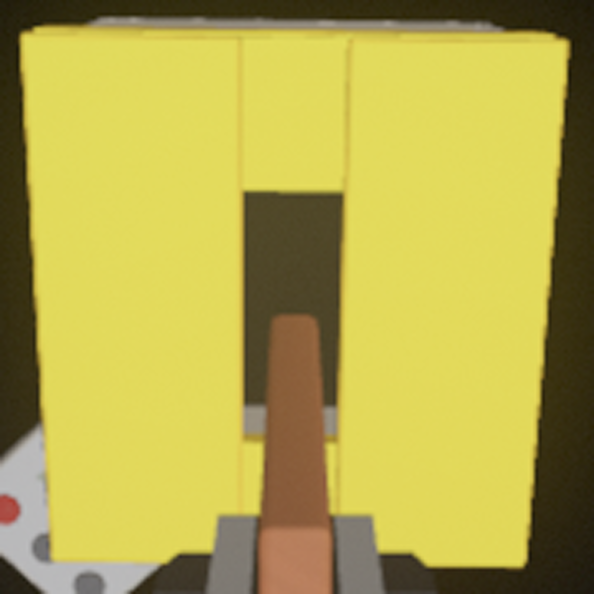

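```bash
python3 - <<'E'
from h import *
m=dict(np.load("box6.npz")); p,R=tool()
print(p)
g=lambda u,v:(190+u/3.3,115+v/3.3)
def T(P,z): 
    X=np.array([onz(m,g(*q),z) for q in P]); return (X-p)@R, X
for nm,P,z in(("lid",[(21,34),(569,40),(526,567),(53,560)],.104),("slot",[(243,191),(343,193),(338,438),(243,436)],.104),("bot",[(272,316),(318,318)],p[2]-.052),("top",[(259,527),(331,527)],p[2]+.028)):
    t,X=T(P,z); print(nm,(t*1000).round(1).tolist(),"c",t.mean(0).round(4),X.mean(0).round(4))
E
```

```text
[ 0.48279018 -0.20811995  0.23626204]
lid [[-62.0, -62.7, 132.2], [61.4, -61.5, 132.3], [60.1, 72.0, 132.3], [-63.1, 70.1, 132.2]] c [-0.0009  0.0045  0.1323] [ 0.4801 -0.2118  0.104 ]
slot [[-12.5, -27.0, 132.3], [11.0, -26.6, 132.3], [10.6, 35.7, 132.3], [-13.3, 35.2, 132.2]] c [-0.001   0.0043  0.1323] [ 0.4801 -0.2116  0.104 ]
bot [[-4.3, -21.1, 52.0], [3.6, -20.7, 52.0]] c [-0.0003 -0.0209  0.052 ] [ 0.4916 -0.1891  0.1843]
top [[-4.2, -22.0, -28.0], [3.5, -22.0, -28.0]] c [-0.0003 -0.022  -0.028 ] [ 0.4919 -0.1881  0.2643]
```

Wrist picture: slot at about (263–294, 173–248) with the coupon hanging vertically at columns 272–288. Offsets to correct are x -0.7 mm, y +3.5 mm and a turn of 0.007 rad. Inserting part-way first.

```bash
python3 -m crank '[{"claw":0,"x":-0.0007,"y":0.0035,"z":0.02,"ax":0,"ay":0,"az":0.007},{"claw":0,"x":-0.0007,"y":0.0035,"z":0.04,"ax":0,"ay":0,"az":0.007},{"claw":0,"x":-0.0007,"y":0.0035,"z":0.06,"ax":0,"ay":0,"az":0.007},{"claw":0,"x":-0.0007,"y":0.0035,"z":0.07,"ax":0,"ay":0,"az":0.007},{"claw":0,"x":-0.0007,"y":0.0035,"z":0.07,"ax":0,"ay":0,"az":0.007},{"claw":0,"x":-0.0007,"y":0.0035,"z":0.07,"ax":0,"ay":0,"az":0.007}]'; python3 - <<'E'
from h import *
p,R=tool();print(p,R.round(3).tolist())
np.savez("box7.npz",**optics.camera_model("wrist"))
im=optics.read_camera("wrist")[:,:,::-1]
cv2.imwrite("pics/wrist7.png",im[90:390,130:430])
print(rel(down(np.radians(-25.5)),[.4801,-.2117,.110]))
E
```

```text
time_s: 8.1
tcp_pos: [0.4809, -0.2118, 0.1664]
tool_rot: [-0.0, 0.974, -0.224, 0.0]
ft_force: [0.4, -0.4, -1.5]
grip_width: 0.0069
[ 0.48088341 -0.21176727  0.16644022] [[0.899, -0.438, 0.0], [-0.438, -0.899, 0.0], [0.0, -0.0, -1.0]]
(array([-0.00152117,  0.00017638,  0.05718712]), array([-0.00028136, -0.00188249, -0.00794393]))
```

View pics/wrist7.png

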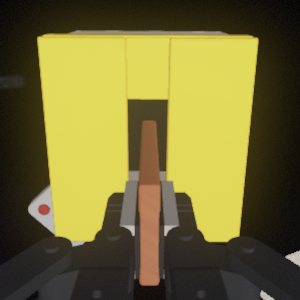

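The coupon's lower end, at crop (149,122), is centred in the slot (128–168). Lowering.

```bash
python3 -m crank '[{"claw":0,"x":-0.0007,"y":0,"z":0.015,"ax":0,"ay":0,"az":0},{"claw":0,"x":-0.0007,"y":0,"z":0.03,"ax":0,"ay":0,"az":0},{"claw":0,"x":-0.0007,"y":0,"z":0.045,"ax":0,"ay":0,"az":0},{"claw":0,"x":-0.0007,"y":0,"z":0.056,"ax":0,"ay":0,"az":0},{"claw":0,"x":-0.0007,"y":0,"z":0.056,"ax":0,"ay":0,"az":0},{"claw":0,"x":-0.0007,"y":0,"z":0.056,"ax":0,"ay":0,"az":0}]'; python3 - <<'E'
from h import *
print(tool()[0])
im=optics.read_camera("wrist")[:,:,::-1]
cv2.imwrite("pics/wrist8.png",im)
E
```

```text
time_s: 8.65
tcp_pos: [0.4805, -0.2121, 0.1109]
tool_rot: [-0.0, 0.974, -0.225, 0.001]
ft_force: [-0.5, -1.0, -1.3]
grip_width: 0.007
[ 0.48046834 -0.21210213  0.1108501 ]
```

View pics/wrist8.png

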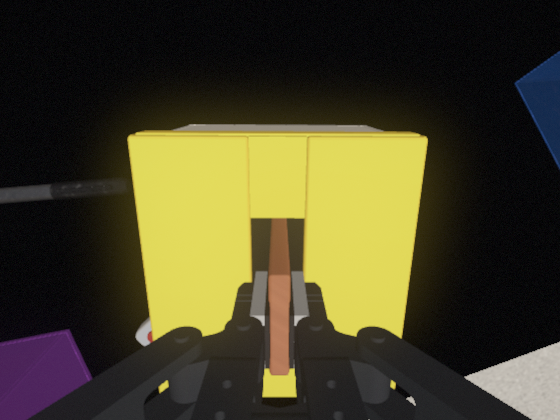

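The coupon is in the slot, with its face at (280,250) centred between the slot edges at 252 and 306, and the force is negligible. Releasing.

```bash
python3 -m crank '[{"claw":1,"x":0,"y":0,"z":0,"ax":0,"ay":0,"az":0},{"claw":1,"x":0,"y":0,"z":0,"ax":0,"ay":0,"az":0},{"claw":1,"x":0,"y":0,"z":0,"ax":0,"ay":0,"az":0},{"claw":1,"x":0,"y":0,"z":0,"ax":0,"ay":0,"az":0},{"claw":1,"x":0,"y":0,"z":0,"ax":0,"ay":0,"az":0},{"claw":1,"x":0,"y":0,"z":0,"ax":0,"ay":0,"az":0},{"claw":1,"x":0,"y":0,"z":0,"ax":0,"ay":0,"az":0},{"claw":1,"x":0,"y":0,"z":0,"ax":0,"ay":0,"az":0}]'
python3 -m crank '[{"claw":1,"x":0,"y":-0.01,"z":-0.04,"ax":0,"ay":0,"az":0},{"claw":1,"x":0,"y":-0.03,"z":-0.08,"ax":0,"ay":0,"az":0},{"claw":1,"x":0,"y":-0.03,"z":-0.12,"ax":0,"ay":0,"az":0},{"claw":1,"x":0,"y":-0.03,"z":-0.16,"ax":0,"ay":0,"az":0},{"claw":1,"x":0,"y":-0.03,"z":-0.18,"ax":0,"ay":0,"az":0},{"claw":1,"x":0,"y":-0.03,"z":-0.18,"ax":0,"ay":0,"az":0}]'
python3 - <<'E'
from h import *
for n in("wrist","scene"): cv2.imwrite(f"pics/{n}9.png",optics.read_camera(n)[:,:,::-1])
E
```

```text
time_s: 9.37
tcp_pos: [0.4802, -0.212, 0.1105]
tool_rot: [-0.0, 0.974, -0.225, 0.0]
ft_force: [-0.1, 0.3, 0.7]
grip_width: 0.0856
time_s: 9.87
tcp_pos: [0.4959, -0.1859, 0.2961]
tool_rot: [0.001, 0.974, -0.225, 0.005]
ft_force: [0.5, -0.1, 0.2]
grip_width: 0.0857
```

View pics/wrist9.png

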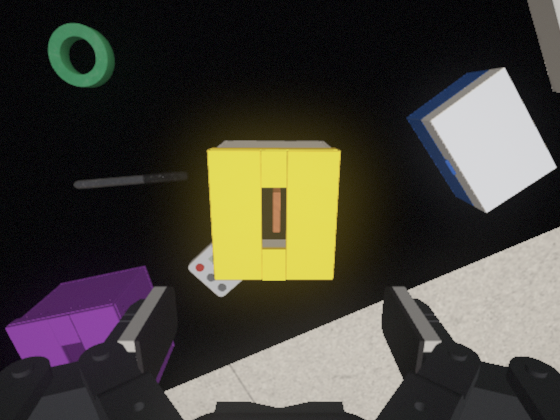

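View pics/scene9.png

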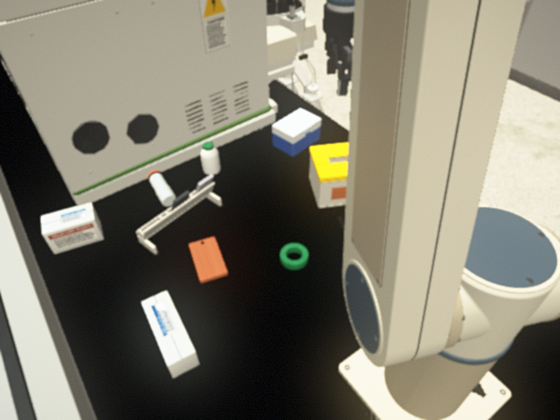

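```bash
python3 - <<'E'
from h import *
im=cv2.imread("pics/wrist9.png"); cv2.imwrite("pics/c10.png",cv2.resize(im[140:290,200:350],None,fx=4,fy=4,interpolation=cv2.INTER_CUBIC))
E
```

```text
(no output)
```

View pics/c10.png

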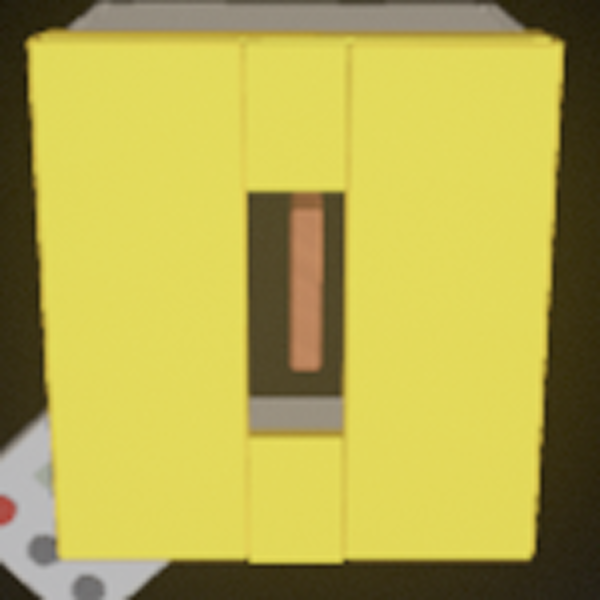

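The wrist picture shows the coupon inside the slot opening at crop (306,290). It looks upright on the floor, so I'll check its height with a second wrist view.

```bash
python3 - <<'E'
from h import *
np.savez("a.npz",**optics.camera_model("wrist")); cv2.imwrite("pics/wa.png",optics.read_camera("wrist")[:,:,::-1])
E
python3 -m crank '[{"claw":1,"x":0.0,"y":0.03,"z":0,"ax":0,"ay":0,"az":0},{"claw":1,"x":0.0,"y":0.06,"z":0,"ax":0,"ay":0,"az":0},{"claw":1,"x":0.0,"y":0.075,"z":0,"ax":0,"ay":0,"az":0},{"claw":1,"x":0,"y":0.075,"z":0,"ax":0,"ay":0,"az":0},{"claw":1,"x":0,"y":0.075,"z":0,"ax":0,"ay":0,"az":0}]'
python3 - <<'E'
from h import *
np.savez("b.npz",**optics.camera_model("wrist")); cv2.imwrite("pics/wb.png",optics.read_camera("wrist")[:,:,::-1])
cv2.imwrite("pics/side10.png",optics.read_camera("side")[:,:,::-1])
A=cv2.imread("pics/wa.png")[140:290,200:350];b=cv2.imread("pics/wb.png");B=b[60:210,200:350]
f=lambda i:cv2.resize(i,(400,400),interpolation=cv2.INTER_CUBIC)
cv2.imwrite("pics/ab.png",np.hstack([f(A),f(B)]))
cv2.imwrite("pics/side10c.png",cv2.resize(cv2.imread("pics/side10.png")[130:230,110:260],None,fx=5,fy=5))
E
```

```text
time_s: 10.43
tcp_pos: [0.4593, -0.2524, 0.2886]
tool_rot: [-0.001, 0.974, -0.226, -0.001]
ft_force: [-0.4, 0.8, -0.1]
grip_width: 0.0855
```

View pics/ab.png

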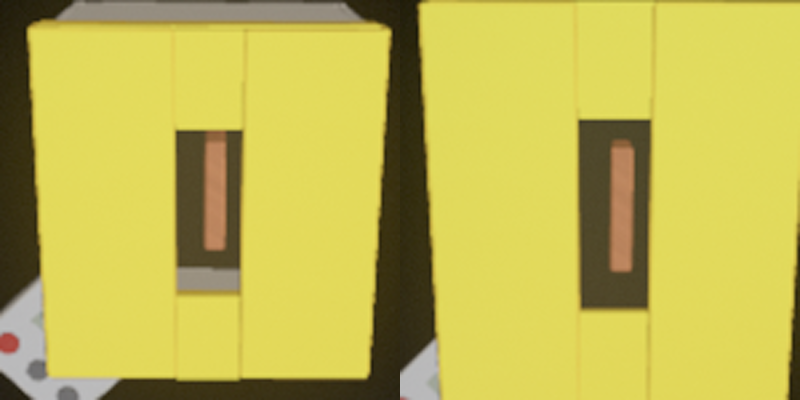

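View pics/side10c.png

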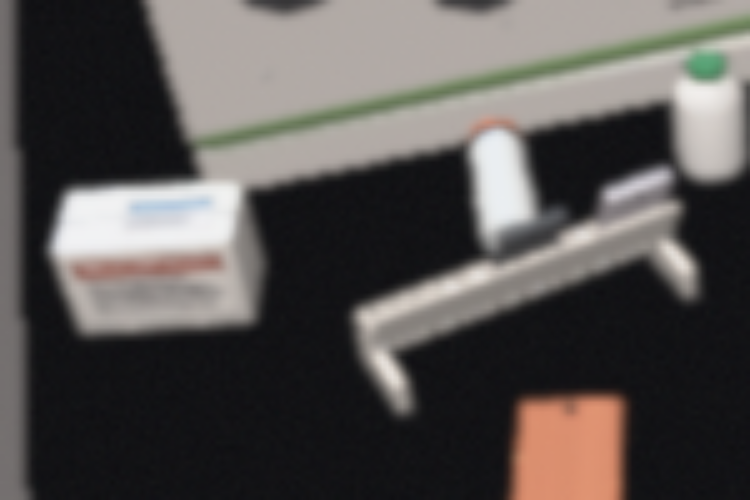

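```bash
python3 - <<'E'
from h import *
a=dict(np.load("a.npz"));b=dict(np.load("b.npz"))
print("coupon near",tri([a,b],[(280.6,233.7),(283.2,161.6)]))
print("slot near",tri([a,b],[(278,249.5),(280.2,175.5)]))
print("slot far",tri([a,b],[(200+209/2.667,140+130/2.667),(200+215/2.667,60+120/2.667)]))
print("coupon far",tri([a,b],[(200+215/2.667,140+140/2.667),(200+222/2.667,60+147/2.667)]))
E
```

```text
coupon near [ 0.47298004 -0.2320722   0.08497963]
slot near [ 0.46613722 -0.23972368  0.10341906]
slot far [ 0.49371695 -0.18383918  0.10375294]
coupon far [ 0.49178058 -0.19331403  0.08109667]
```

Two-view check: the coupon's top is at z ≈ 0.083 and the lid's top at 0.104, so the coupon stands on the box floor, wholly under the lid. The side view shows the dark and silver plates still in the rack and the copper pocket empty. Handing in.

```bash
python3 -c "
from cell import bot
print(bot.sense()['time_s'],bot.sense()['ft_force']); print(bot.sign_off())"
```

```text
10.5333 [-1.22836562  0.35496722  0.23316956]
the job is handed in; nothing more can be done
None
```

The copper coupon is in the return box, wholly under the yellow lid, and I handed the job in at about 10.5 s. I gripped it in the left rack pocket, pulled it out along its length, tipped it upright, turned it edge-on to the slot and let it drop through.

**Last checks**
- **Coupon:** two wrist views put its top edge at z of about 0.083 m, against 0.104 m for the lid's top. It is standing upright on the box floor, not lying flat.
- **Other coupons:** the dark and silver plates are still in the rack, and the larger orange plate and the purple box look unmoved.
- **Robot:** the gripper is open and clear of everything. Force readings between moves stayed under about 7 N.

**Disagreement:** the fixed scene camera placed the box about 6 mm off the wrist camera in x. I used the wrist measurement, and a second wrist view above the slot agreed with it. No check failed.

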